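# Switch the soap-ball dispenser over to the jar

## Robot

A 6-joint arm with a two-finger parallel gripper is mounted at the origin on the work surface. World frame = base frame: x ahead of the robot, y to its left, z up, the work surface at z = 0. Lengths are in m, angles in degrees, forces in N, time in s.
With the tool pointing down it reaches from about 0.4 to 0.825 m from the base axis. Payload 7 kg.
Tool frame: the origin (TCP) lies midway between the tips of the shut fingers; the grasp point (between the pads) lies r.grasp_offset behind it (r.grasp_offset is the distance from the TCP to the grasp point, in m); z points along the fingers, y is the direction in which the jaws open and shut (so a half turn about z gives the same grasp; the last joint's range is limited). The gripper opens to 88 mm and grips with 3 to 60 N. Pads are 19 mm wide; open, the fingers measure 130 mm over their backs; the gripper's body (78 mm by 193 mm) begins 47 mm behind the grasp point.
Start: joints at [86.179, 20.546, 0.682, 0, -70.136, -16.507], TCP at [0.235, 0.633, 0.227] pointing down, gripper open.
Joint ranges: [-176.03, 176.03], [-82.01, 121.73], [-58.28, 71.71], [-173.87, 95.51], [-174.79, -0.11], [-173.66, 173.66]. Speed limits (degrees/s): [136.94, 136.94, 172.46, 180, 180, 180].

## Interface

Orientations are given as [roll, pitch, yaw] about the fixed x, y, z axes, in that order (R = Rz(yaw) Ry(pitch) Rx(roll)).
In Python, from plant import status, imaging, r gives the robot as it stands.
- The arm moves only by the tool apply_moves, never from a script. Its argument "moves" is a list of rows, each a list of 6 numbers: the shift along the tool's x, y, z in units of 200 mm (1.0 is 200 mm), then the turn, a rotation vector about the tool's x, y, z in units of 90 degrees (1.0 is 90 degrees). In form: [[tx, ty, tz, rx, ry, rz], ...]. A call has 1 to 12 rows; each row is the pose to reach, as a shift and turn from the pose measured when the call began, along the tool's axes at that moment; what a row does not reach only later rows make up. A row lasts 1/8 s, in which the tool goes at most 62.5 mm and 10.7 degrees, less where a joint would pass 70% of its speed; a pose out of reach is approached as far as the arm can. A call with a number of a shift or a turn outside -1 to 1 is refused whole. A call with a gripper value outside its range is refused whole. "hand" is the closure, from -1 (fully open) to 1 (shut), set as the call begins (left out, the last holds). The fingers move at their own pace and stop on an object; "grip_force" is the grip in N (left out, the last holds). Time passes only in rows, so rows that repeat a pose let the fingers close. It gives the time, the measured TCP pose, the force and the opening at its end, in the units of the state.
- status.get_state(): the state, without advancing time (a new reading comes with each control period).
- imaging.capture(name): name is "scene" or "side" or "wrist"; returns (picture, depth): 420x560x3 uint8, blue, green, red; 420x560 float32, m along the optical axis (not along the pixel's ray), 0 where there is no reading.
- imaging.camera_info(name): a dict with "fx", "fy", "cx", "cy" (pixels), "T" (4x4, takes a point from camera to world coordinates). Camera axes: x right, y up, looking along -z (the intrinsics and any distortion apply to the point x, -y, -z); pixel columns grow to the right and rows downward; lengths in m; the calibration is good to about 2 mm. The wrist camera is an equidistant fisheye: a pixel r from the principal point sees the ray r / f radians off the axis. A picture is of the moment at which its call begins: read the wrist's pose just before it. camera_info takes no time and is no camera call; for the wrist camera it gives the pose at the moment of the call.
- r.close_job(): hands the job in, once; it reports no verdict.
The state is a dict: "time_s": time; "joints": joint angles; "qd": joint speeds; "joint_torque": joint torques, N m; "tcp_pos": TCP position; "eef_rot": TCP orientation; "contact_force": force on the tool from outside, world axes, zero at the start; "moment": the same for the moment, N m; "gripper_width": finger opening in m.
Only numpy, scipy, OpenCV 4.12 (cv2) and the standard library are available. Lean on these libraries where they do the work, as an engineer would, in place of code of your own. Each camera call takes 0.05 s, during which the arm holds its last target.

## Task

The soap-ball dispenser on the vanity is set to feed the ring dish, but the empty jar is the one to fill. With a fingertip press down the raised end of its seesaw gate so that it rocks over to the jar's side and stays there; then push the shutter's upright tab sideways until the shutter is fully open, so that all three balls roll down the chute into the jar, and take the hand away. Use pushes only: do not touch the balls with the hand or pick anything up, let no ball go to the dish, and leave the jar, dish, toothbrush holder and nail clipper where they stand.

Things in the scene. Friction and masses are not known exactly. Their poses are not given: they have to be found in the camera images.
- dispenser: White plastic and aluminium soap-ball dispenser, fixed. Origin on the counter under the gate's pivot; +z up, +y towards the jar's chute, -y towards the dish's chute, +x towards the feed lane where the balls wait. Base plate x -50 to 130 mm, y +-100 mm. The seesaw gate in its middle is a trough 146 mm long in y, pivoted at its middle 117 mm above the counter.
- jar_chute (a point): Middle of the downspout of the jar-side chute, at its top, 128 mm above the counter, 155 mm in +y from the pivot. Two like open-topped chutes, 46 mm wide in x, carry on from the gate's ends (y = +-76 mm) out to y = +-178 mm and drop the balls straight down.
- lane_mouth (a point): Middle of the lower end of the feed lane's floor, x = 24 mm, 133 mm high. The lane, 40 mm wide, rises from here to x = 150 mm; its wall tops are 155 to 180 mm high. The shutter's guide bar crosses in front of it at x = 30 mm, from y = -32 to 86 mm, top 174 mm high.
- gate (a joint): Tilt of the seesaw gate, rad: -0.26 = on its stop with the dish-side end down (start), +0.26 = on its stop with the jar-side end down. Top-heavy: past 0 it falls over by itself and stays on either stop; well under 1 N on a pad turns it. A fin 36 mm wide with a steel bar stands in the middle of its front wall, up to 64 mm above the pivot.
- gate_jar_pad (a point): Middle of the upper face of the press pad at the jar-side end of the gate, a flat tab 38 x 30 mm (x, y) sticking out in front (-x) of the trough, open to above. In the dispenser's frame it is at x = -42 mm, y = about 57 mm; about 139 mm above the counter when raised (gate -0.26), 109 mm when down (gate +0.26). Its z axis is the pad's normal.
- gate_dish_pad (a point): The same point on the like pad at the dish-side end of the gate (y = about -57 mm in the dispenser's frame).
- shutter (a joint): Travel of the shutter, m: 0 = closed across the lane mouth, 0.045 = fully open. It slides along the dispenser's +y, takes about 1 N and stays where it is left. The balls pass once it is almost fully open.
- shutter_tab (a point): Centre of the shutter's upright grey tab, 14 x 16 x 40 mm (x, y, z of the dispenser), 195 mm above the counter; the tab spans 175 to 215 mm height, above the guide bar. Push its -y face towards the dispenser's +y.
- ball0_center (a point): Centre of a hard off-white soap ball, 28 mm across, 12 g; number 1 in the queue behind the shutter.
- ball1_center (a point): Centre of a hard off-white soap ball, 28 mm across, 12 g; number 2 in the queue behind the shutter.
- ball2_center (a point): Centre of a hard off-white soap ball, 28 mm across, 12 g; number 3 in the queue behind the shutter.
- jar: Empty amber glass jar, 80 mm across, 70 mm high, wall 4 mm, floor raised in the middle, loose, standing under the downspout of the +y chute. Origin at the centre of its underside, z up.
- dish: Low blue ceramic ring dish, 100 mm across, 30 mm high, loose, under the downspout of the -y chute. Origin at the centre of its underside.
- holder: Grey plastic toothbrush holder with its flip-top lid shut, 54 x 79 x 98 mm, loose, standing behind the dish, beside the feed lane. Origin at the centre of its underside.
- clipper: Steel nail clipper lying on the counter in front of the dispenser, 58 x 12 x 14 mm, loose. Origin at the centre of its underside.
Mind the look-alikes: they are no part of the job. Leave any black or blue look-alike of the part that bears ball1_center alone.

How it is judged (in metres and radians):
On the way, in this order (a step that is already met when the one before it is completed fails the run):
1. the gate is rocked over to the jar's side while the shutter is still closed (value of joint gate above 0.2 rad and value of joint shutter below 0.015 m), for 0.2 s.
2. the shutter is pushed open (value of joint shutter above 0.035 m and value of joint gate above 0.2 rad), for 0.1 s.
3. all three balls are in the jar (horizontal distance between each of ball0_center, ball1_center, ball2_center and jar below 0.03 m and z of each of ball0_center, ball1_center, ball2_center in the frame of jar below 0.06 m), for 0.2 s.
At the end, for the whole second after the job is handed in: The gate leans to the jar's side (over 0.2 rad), the shutter is open by more than 35 mm, and all three balls lie still in the upright jar (within 30 mm of its axis, centres less than 60 mm above its underside) (all of step 2 and all of step 3 and linear speed of each of ball0, ball1, ball2 below 0.1 m/s and angle between jar's own z axis and vertical below 0.1 rad); the robot touches nothing.
It fails at once if a ball goes to the dish's side (y of any of ball0_center, ball1_center, ball2_center in the frame of dispenser below -0.03 m).
It fails at once if the hand touches or carries a ball (contact force between any of the arm, the fingers and ball0 above 0.3 N or contact force between any of the arm, the fingers and ball1 above 0.3 N or contact force between any of the arm, the fingers and ball2 above 0.3 N or height (world z) of any of ball0_center, ball1_center, ball2_center above 0.19 m).
It fails at once if the jar, dish, holder or clipper is moved by more than 25 mm (distance of any of jar, dish, holder, clipper from where it was at the start of the episode above 0.025 m).
It fails at once if the jar, dish, holder or clipper is lifted (height (world z) of any of jar, dish, holder, clipper above 0.012 m).
It also fails if it takes over 42 s, if anything falls off the work surface, if the arm or the gripper's body presses on something with over 40 N, if the wrist force passes 120 N, or if a joint passes its speed limit or range.

## Working session

There is one attempt and no reset: what is moved stays moved. The work goes in short steps, Python scripts to look and compute and a tool call to move; the robot and the scene stay as the last step left them, time stands still between calls to the robot, and variables do not carry over. Pictures are saved under pics/ and viewed, and the job is handed in when it is done.

Besides the shell and the picture viewer there is one more tool, called after ">>>" in YAML: its name, and indented under it one key for each argument. apply_moves: Moves the arm, as the interface text tells. Its arguments: {"type":"object","properties":{"moves":{"type":"array","items":{"type":"array","items":{"type":"number"}}},"hand":{"type":"number"},"grip_force":{"type":"number"}},"required":["moves"]}

```bash
mkdir -p pics; ls
python3 - <<'E'
from plant import status, imaging, r
import cv2,numpy as np
print(status.get_state(), r.grasp_offset)
for n in("scene","side"):
    im,d=imaging.capture(n); cv2.imwrite(f"pics/{n}0.png",im); np.save(f"pics/{n}0.npy",d)
    i=imaging.camera_info(n); print(n,i)
E
```

```text
pics
{'time_s': 0.0, 'joints': array([ 8.61792950e+01,  2.05902848e+01,  6.34637788e-01, -2.00106513e-02,
       -7.01347333e+01, -1.65052569e+01]), 'qd': array([-0.01096925, -0.03854251, -0.05052015, -0.07211065, -0.01529278,
       -0.15732117]), 'joint_torque': array([ 1.59335134e-03, -5.82718921e+01,  2.93041956e+01,  6.99727044e+00,
        7.03483616e-03, -1.49113962e-04]), 'tcp_pos': array([0.23434348, 0.63250779, 0.22564257]), 'eef_rot': array([ 1.79907999e+02, -7.64354557e-03, -2.03327704e+01]), 'contact_force': array([-0.04262959, -0.4159368 ,  0.96486344]), 'moment': array([ 0.02179266,  0.03542689, -0.0093521 ]), 'gripper_width': 0.08790987789513627} 0.0188
scene {'fx': 404.08425772595047, 'fy': 404.08425772595047, 'cx': 280.7349717269342, 'cy': 199.9039545456989, 'T': array([[-0.27076926, -0.63047644,  0.72744997,  1.12641534],
       [ 0.96262555, -0.17262095,  0.2086961 ,  0.1427453 ],
       [-0.00600487,  0.75677041,  0.65365318,  0.61680368],
       [ 0.        ,  0.        ,  0.        ,  1.        ]])}
side {'fx': 435.36242674806465, 'fy': 435.36242674806465, 'cx': 275.7945780284559, 'cy': 221.14953785631803, 'T': array([[ 0.79843036,  0.34153683, -0.49584428,  0.13587698],
       [-0.60195113,  0.43530559, -0.66945043, -0.61009164],
       [-0.01279819,  0.83298358,  0.55314968,  0.6639828 ],
       [ 0.        ,  0.        ,  0.        ,  1.        ]])}
```

View pics/scene0.png

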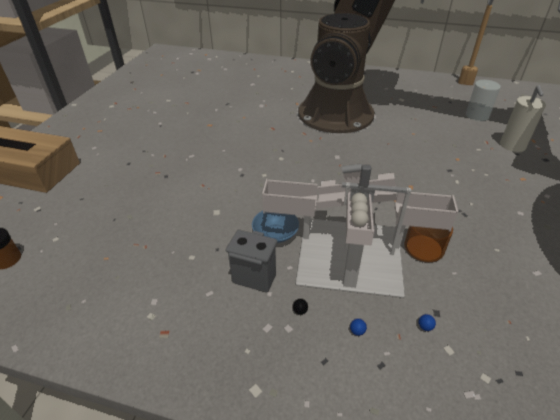

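View pics/side0.png

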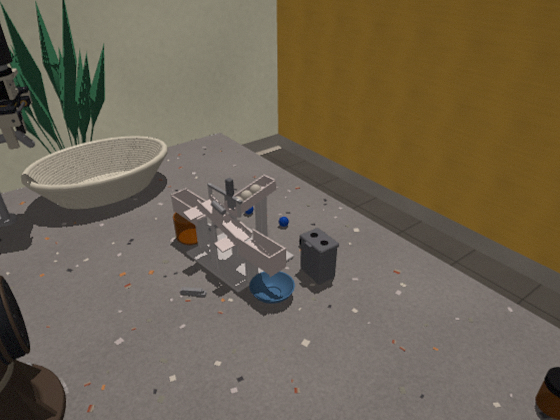

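```bash
cat > h.py <<'E'
import cv2,numpy as np
from plant import status, imaging, r
def world(n,u,v,d):
    i=imaging.camera_info(n); x=(u-i['cx'])/i['fx']*d; y=-(v-i['cy'])/i['fy']*d
    return (i['T']@np.array([x,y,-d,1]))[:3]
def proj(n,p):
    i=imaging.camera_info(n); q=np.linalg.inv(i['T'])@np.append(p,1)
    return i['cx']+i['fx']*q[0]/-q[2], i['cy']-i['fy']*q[1]/-q[2]
def crop(im,x0,y0,w,h,s,name):
    c=cv2.resize(im[y0:y0+h,x0:x0+w],None,fx=s,fy=s,interpolation=cv2.INTER_CUBIC)
    for k in range(0,w,20): cv2.putText(c,str(x0+k),(k*s,8),0,.35,(0,255,255),1); cv2.line(c,(k*s,10),(k*s,16),(0,255,255),1)
    for k in range(0,h,20): cv2.putText(c,str(y0+k),(0,k*s+4),0,.35,(0,255,255),1)
    cv2.imwrite(name,c)
E
python3 - <<'E'
from h import *
crop(cv2.imread('pics/scene0.png'),250,150,220,150,3,'pics/sc0.png')
crop(cv2.imread('pics/side0.png'),160,165,190,150,4,'pics/si0.png')
E
```

```text
(no output)
```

View pics/sc0.png

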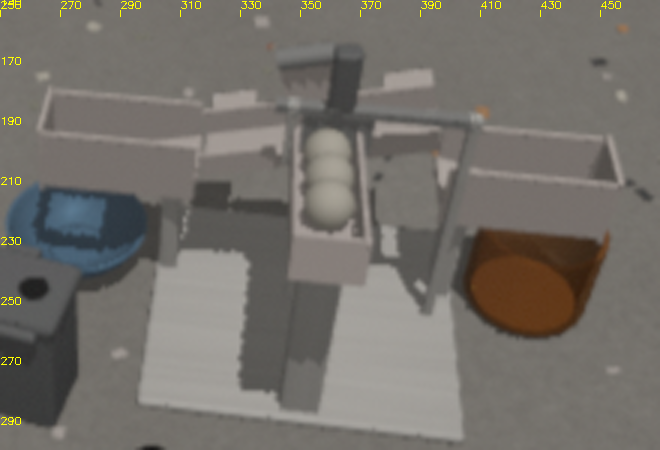

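View pics/si0.png

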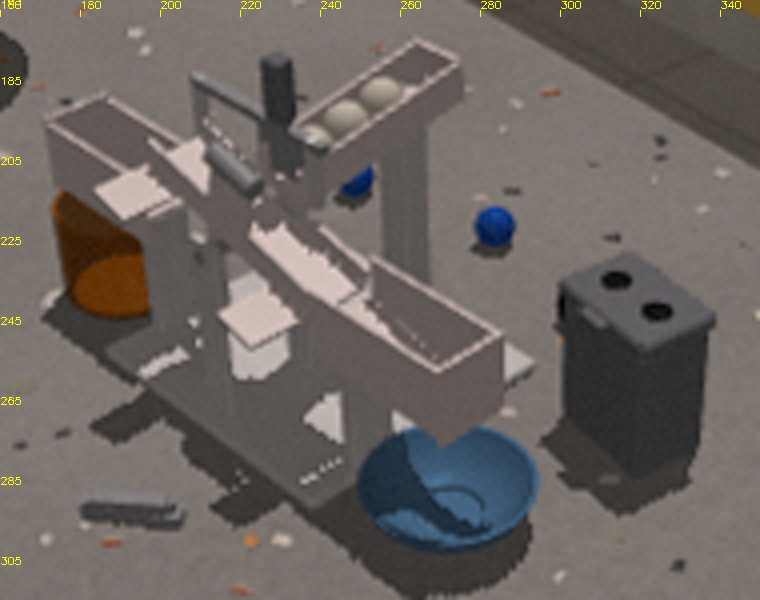

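```bash
cat > fit.py <<'E'
from h import *
from scipy.optimize import least_squares
obs=[('scene',296.3,284.3,(130,-100,'t')),('scene',404,296.7,(130,100,'t')),('side',239.5,291.7,(-50,-100,'t')),
('scene',347.7,184.3,(30,-32,174)),('scene',408.3,190,(30,86,174)),('side',208.7,184,(30,86,174)),('side',240.5,201.5,(30,-32,174)),
('scene',263.5,194,(23,-178,'c')),('scene',457,212,(23,178,'c')),('scene',267,180,(-23,-178,'c')),('scene',453,196,(-23,178,'c')),
('side',285.5,248.5,(23,-178,'c')),('side',269.5,257.5,(-23,-178,'c')),('side',171.5,195.5,(-23,178,'c')),('side',187,189,(23,178,'c'))]
def T(p,q):
    x,y,a=p[:3]; d={'t':p[3],'c':p[4]}
    q=np.array([d.get(k,k) if isinstance(k,str) else k/1000 for k in q],float)
    c,s=np.cos(a),np.sin(a); return np.array([x+c*q[0]-s*q[1],y+s*q[0]+c*q[1],q[2]])
f=lambda p:np.concatenate([np.array(proj(n,T(p,q)))-(u,v) for n,u,v,q in obs])
if __name__=="__main__":
    s=least_squares(f,[.6,.25,0,.005,.15],loss='soft_l1'); p=s.x
    print(p,np.degrees(p[2])); print(f(p).reshape(-1,2).round(1)); np.save('pose.npy',p)
    for nm,q in dict(jarpad=(-42,57,139),dishpad=(-42,-57,109),tab0=(30,0,195),tabtop=(30,0,215),jar=(0,155,0),dish=(0,-155,0)).items():
        P=T(p,q); print(nm,P.round(4),*[np.round(proj(n,P),1) for n in('scene','side')], np.hypot(*P[:2]).round(3))
E
python3 fit.py
```

```text
[0.52882555 0.12103959 0.12527978 0.0049527  0.12574152] 7.178002616839466
[[-1.4  0. ]
 [ 0.8  0.5]
 [-1.8 -0.2]
 [-5.8 -0.9]
 [ 2.5 -0.6]
 [-0.3 -0.9]
 [ 0.5 -0.3]
 [-1.6  0.4]
 [ 0.8  0.5]
 [-0.8 -0.5]
 [ 0.4 -0. ]
 [ 0.6  0.2]
 [ 0.3  1.1]
 [-0.9 -0.4]
 [-0.9 -0.4]]
jarpad [0.48   0.1723 0.139 ] [388.2 178.7] [192.  211.9] 0.51
dishpad [0.4943 0.0592 0.109 ] [327.6 185.6] [224.6 243.8] 0.498
tab0 [0.5586 0.1248 0.195 ] [361.8 175.5] [231.  187.8] 0.572
tabtop [0.5586 0.1248 0.215 ] [363.3 166. ] [230.4 179.8] 0.572
jar [0.5095 0.2748 0.    ] [426.7 249.2] [189.9 236.5] 0.579
dish [ 0.5482 -0.0327  0.    ] [276.7 233.7] [271.3 294.3] 0.549
```

Candidates: the balls in the lane are off-white, at scene (359,197), (361,208) and (360,218). The look-alikes are on the counter: black (300,307), blue (358,327) and blue (427,323), which I leave alone. There are two pads: the jar-side one is raised at side (192,212), and the dish-side one is lowered at side (224,244). The press target is the raised jar-side pad. The tab is the dark upright at side (229,185). I'll check depth at these points and plan.

```bash
sed -i "/347.7,184.3/s/('scene',347.7,184.3,(30,-32,174)),//" fit.py; python3 fit.py
cat >> h.py <<'E'
from scipy.spatial.transform import Rotation as R
P=None
def dw(x,y,z):
    p=np.load('pose.npy'); c,s=np.cos(p[2]),np.sin(p[2]); return np.array([p[0]+c*x-s*y,p[1]+s*x+c*y,z])
def wd(w):
    p=np.load('pose.npy'); c,s=np.cos(p[2]),np.sin(p[2]); a,b=w[0]-p[0],w[1]-p[1]; return np.array([c*a+s*b,-s*a+c*b,w[2]])
def plan(q,rpy):
    s=status.get_state(); Rc=R.from_euler('xyz',s['eef_rot'],degrees=True)
    t=Rc.inv().apply(q-s['tcp_pos'])/.2; w=(Rc.inv()*R.from_euler('xyz',rpy,degrees=True)).as_rotvec(degrees=True)/90
    print('t',s['time_s'],'tcp',s['tcp_pos'].round(4),'disp',wd(s['tcp_pos']).round(4),'F',s['contact_force'].round(1),'-> shift',t.round(4),'turn',w.round(4))
E
python3 - <<'E'
from h import *
d=np.load('pics/side0.npy'); D=np.load('pics/scene0.npy')
for u,v in((192,212),(190,214),(195,211),(224,244),(228,240),(229,185),(229,190),(229,181)):
    w=world('side',u,v,d[v,u]); print(u,v,wd(w).round(3))
for u,v in((366,170),(364,180),(366,175),(425,248)):
    w=world('scene',u,v,D[v,u]); print(u,v,wd(w).round(3))
yaw=np.degrees(np.load('pose.npy')[2])
plan(dw(-.05,.065,.25),[180,0,yaw-90])
E
```

```text
[0.5287439  0.12058197 0.12457619 0.00497959 0.1258247 ] 7.13768997084835
[[-1.7 -0.1]
 [ 0.5  0.4]
 [-1.8 -0.1]
 [ 2.3 -0.6]
 [-0.2 -0.8]
 [ 0.5 -0.2]
 [-1.8  0.2]
 [ 0.5  0.4]
 [-1.  -0.6]
 [ 0.1 -0.1]
 [ 0.7  0.3]
 [ 0.3  1.3]
 [-0.8 -0.4]
 [-0.8 -0.4]]
jarpad [0.48   0.1719 0.139 ] [387.9 178.6] [192.1 212. ] 0.51
dishpad [0.4942 0.0588 0.109 ] [327.4 185.5] [224.7 243.9] 0.498
tab0 [0.5585 0.1243 0.195 ] [361.6 175.4] [231.1 187.9] 0.572
tabtop [0.5585 0.1243 0.215 ] [363.  165.9] [230.5 179.9] 0.572
jar [0.5095 0.2744 0.    ] [426.5 249.2] [190.  236.5] 0.579
dish [ 0.548  -0.0332  0.    ] [276.5 233.6] [271.4 294.4] 0.549
192 212 [-0.042  0.057  0.139]
190 214 [-0.051  0.052  0.14 ]
195 211 [-0.035  0.056  0.139]
224 244 [-0.044 -0.057  0.109]
228 240 [-0.029 -0.053  0.11 ]
229 185 [ 0.024 -0.002  0.205]
229 190 [0.024 0.    0.192]
229 181 [ 0.024 -0.003  0.215]
366 170 [0.036 0.005 0.212]
364 180 [0.037 0.005 0.191]
366 175 [0.036 0.007 0.201]
425 248 [0.039 0.138 0.043]
t 0.1 tcp [0.2344 0.6326 0.2257] disp [-0.2285  0.5446  0.2257] F [ 0.7  0.5 -1. ] -> shift [ 1.8979  1.7161 -0.1186] turn [ 8.000e-04 -6.000e-04  6.948e-01]
```

Run:
```python
from h import *
crop(cv2.imread('pics/side0.png'),175,170,100,75,8,'pics/si1.png')
```

```text
(no output)
```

View pics/si1.png

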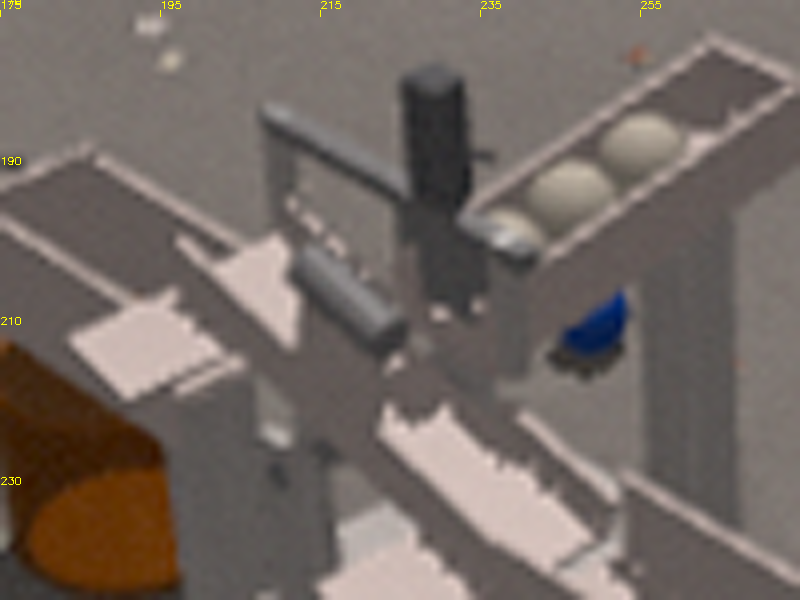

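The crop shows the raised jar pad at (192,212), with depth agreeing to the mm, and the dark tab at (229,185) standing above the guide bar. I'm moving above the pad with the fingers shut.

>>> apply_moves:
  moves:
    - [0.2,0.2,-0.12,0,0,0.1]
    - [0.4,0.4,-0.12,0,0,0.2]
    - [0.6,0.6,-0.12,0,0,0.3]
    - [0.8,0.75,-0.12,0,0,0.4]
    - [0.95,0.86,-0.12,0,0,0.5]
    - [0.95,0.86,-0.12,0,0,0.6]
    - [0.95,0.86,-0.12,0,0,0.695]
    - [0.95,0.86,-0.12,0,0,0.695]
    - [0.95,0.86,-0.12,0,0,0.695]
  hand: 1

```text
time_s: 1.23
tcp_pos: [0.3526, 0.4053, 0.2498]
eef_rot: [180.0, -0.1, -82.7]
contact_force: [-0.1, 0.7, 0.3]
gripper_width: 0.0037
```

Run:
```python
from h import *
yaw=np.degrees(np.load('pose.npy')[2])
plan(dw(-.05,.065,.25),[180,0,yaw-90]); print(status.get_state()['joints'].round(1),status.get_state()['gripper_width'])
```

```text
t 1.225 tcp [0.3526 0.4053 0.2498] disp [-0.1394  0.3044  0.2498] F [-0.1  0.7  0.3] -> shift [ 1.1981e+00 -4.4310e-01  8.0000e-04] turn [ 0.0005 -0.0011  0.0019]
[ 69.9   6.7 -14.6   0.  -68.8 -62.6] 0.003719844412327208
```

>>> apply_moves:
  moves:
    - [0.25,-0.1,0,0,0,0]
    - [0.5,-0.2,0,0,0,0]
    - [0.75,-0.3,0,0,0,0]
    - [0.95,-0.4,0,0,0,0]
    - [0.98,-0.443,0,0,0,0]
    - [0.98,-0.443,0,0,0,0]
    - [0.98,-0.443,0,0,0,0]

```text
time_s: 2.1
tcp_pos: [0.4651, 0.2229, 0.2499]
eef_rot: [179.9, -0.1, -82.6]
contact_force: [-0.4, 0.3, 0.7]
gripper_width: 0.0003
```

Run:
```python
from h import *
yaw=np.degrees(np.load('pose.npy')[2])
plan(dw(-.05,.065,.16),[180,0,yaw-90]); print(status.get_state()['joints'].round(1),status.get_state()['gripper_width'])
```

```text
t 2.1 tcp [0.4651 0.2229 0.2499] disp [-0.0505  0.1094  0.2499] F [-0.4  0.3  0.7] -> shift [ 0.2213 -0.0018  0.4499] turn [ 0.0007 -0.0011  0.0028]
[ 47.5   4.6 -17.    0.  -68.5 -40.1] 0.0002846502592214577
```

>>> apply_moves:
  moves:
    - [0.15,0,0,0,0,0]
    - [0.221,0,0.1,0,0,0]
    - [0.221,0,0.3,0,0,0]
    - [0.221,0,0.4,0,0,0]
    - [0.221,0,0.4,0,0,0]

```text
time_s: 2.72
tcp_pos: [0.4695, 0.1791, 0.1687]
eef_rot: [179.8, -0.2, -82.5]
contact_force: [0.2, -0.8, 0.0]
gripper_width: 0.0007
```

Run:
```python
from h import *
yaw=np.degrees(np.load('pose.npy')[2])
plan(dw(-.05,.065,.14),[180,0,yaw-90])
for n in('scene','side'):
    im,d=imaging.capture(n); cv2.imwrite(f'pics/{n}1.png',im)
    crop(im,*((320,60,140,150) if n=='scene' else (150,110,140,150)),4,f'pics/{n}1c.png')
a=cv2.imread('pics/scene1c.png');b=cv2.imread('pics/side1c.png');cv2.imwrite('pics/both1.png',cv2.resize(np.hstack([a,b]),(800,428)))
```

```text
t 2.725 tcp [0.4695 0.1791 0.1687] disp [-0.0515  0.0654  0.1687] F [ 0.2 -0.8  0. ] -> shift [ 0.0018 -0.0082  0.1436] turn [ 0.0024 -0.0022  0.0039]
```

View pics/both1.png

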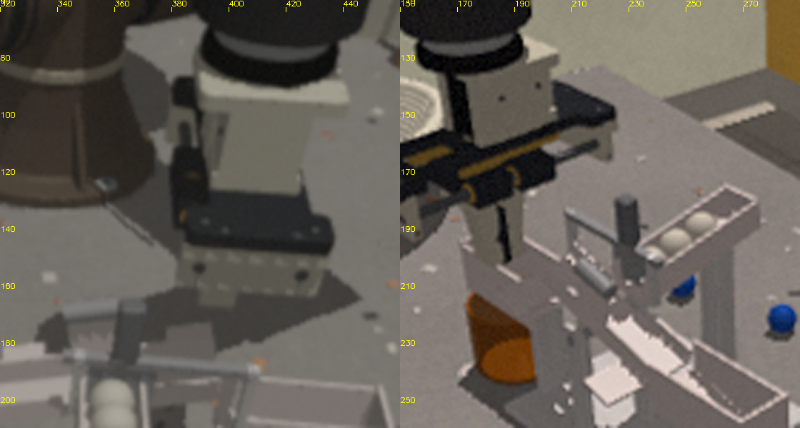

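The shut fingers are right over the jar pad at side (190,198), and the gripper body is clear of the tab and bar. I press down next.

>>> apply_moves:
  moves:
    - [0,0,0.07,0,0,0]
    - [0,0,0.12,0,0,0]
    - [0,0,0.15,0,0,0]
    - [0,0,0.18,0,0,0]
    - [0,0,0.21,0,0,0]
    - [0,0,0.24,0,0,0]
    - [0,0,0.26,0,0,0]
    - [0,0,0.26,0,0,0]
    - [0,0,0.26,0,0,0]

```text
time_s: 3.95
tcp_pos: [0.4709, 0.1798, 0.1189]
eef_rot: [180.0, -0.1, -82.5]
contact_force: [0.1, -0.1, 0.1]
gripper_width: 0.0004
```

Run:
```python
from h import *
yaw=np.degrees(np.load('pose.npy')[2])
plan(dw(-.05,.065,.25),[180,0,yaw-90])
n='side'
im,d=imaging.capture(n); crop(im,150,140,150,130,5,f'pics/{n}2c.png')
```

```text
t 3.95 tcp [0.4709 0.1798 0.1189] disp [-0.05    0.0659  0.1189] F [ 0.1 -0.1  0.1] -> shift [ 5.600e-03  2.000e-04 -6.556e-01] turn [ 0.0001 -0.001   0.0039]
```

View pics/side2c.png

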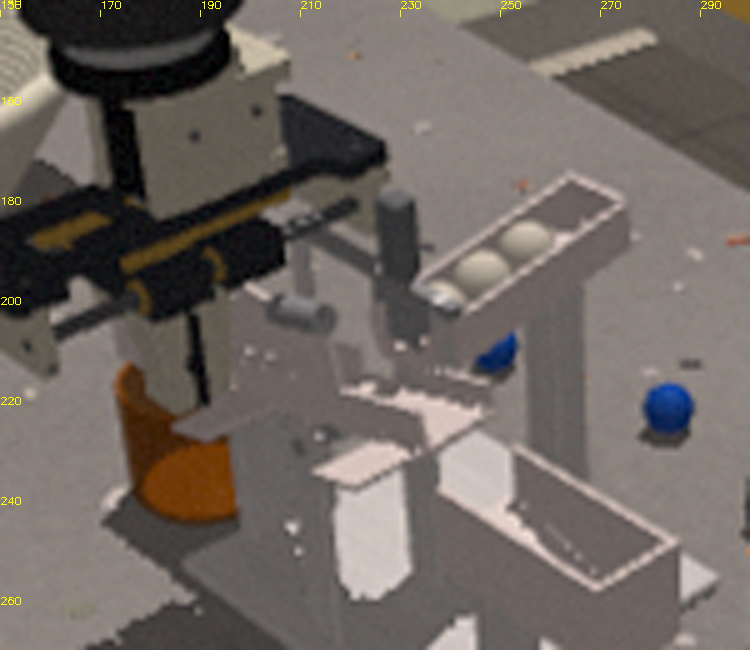

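The gate has tipped: the dish pad is now raised at (220,234). I retract upward and go towards the tab.

>>> apply_moves:
  moves:
    - [0,0,-0.15,0,0,0]
    - [0,0,-0.4,0,0,0]
    - [0,0,-0.65,0,0,0]
    - [0,0,-0.7,0,0,0]
    - [0,0,-0.7,0,0,0]
    - [0,0,-0.7,0,0,0]

```text
time_s: 4.75
tcp_pos: [0.4703, 0.1796, 0.2576]
eef_rot: [179.9, -0.1, -82.5]
contact_force: [0.7, -0.2, -1.1]
gripper_width: 0.0008
```

Run:
```python
from h import *
yaw=np.degrees(np.load('pose.npy')[2])
plan(dw(.028,-.04,.255),[180,0,yaw-90])
plan(dw(.028,-.04,.187),[180,0,yaw-90])
n='side'
im,d=imaging.capture(n); crop(im,150,140,150,130,5,f'pics/{n}3c.png')
for u,v in((192,222),(222,234),(229,183)):
    print(wd(world(n,u,v,d[v,u])).round(3))
```

```text
t 4.75 tcp [0.4703 0.1796 0.2576] disp [-0.0506  0.0658  0.2576] F [ 0.7 -0.2 -1.1] -> shift [ 0.5315 -0.3901  0.0134] turn [ 0.0013 -0.0015  0.0038]
t 4.75 tcp [0.4703 0.1796 0.2576] disp [-0.0506  0.0658  0.2576] F [ 0.7 -0.2 -1.1] -> shift [ 0.5307 -0.3908  0.3534] turn [ 0.0013 -0.0015  0.0038]
[-0.04   0.066  0.107]
[-0.05  -0.063  0.142]
[ 0.023 -0.003  0.211]
```

View pics/side3c.png

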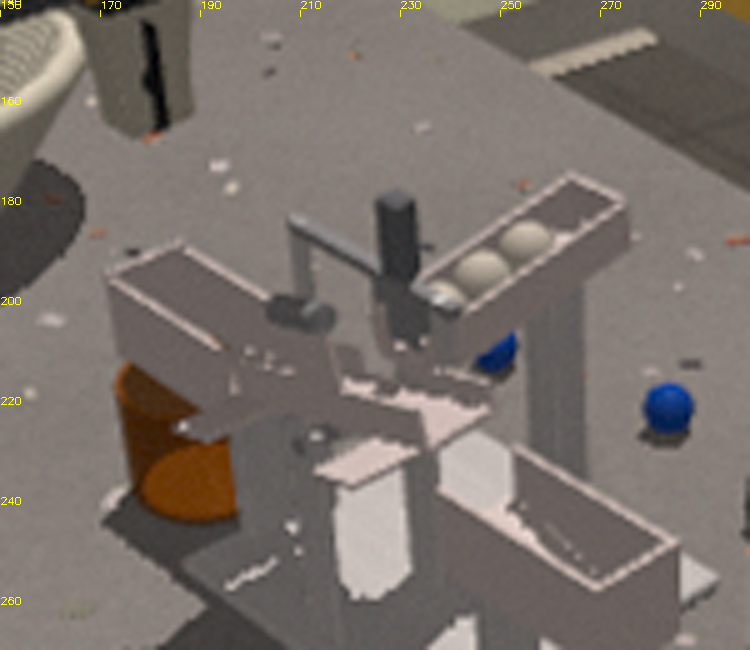

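The gate is on its jar-side stop (pads at z 0.107 and 0.142), and the tab and balls are unchanged. I go over to the -y side of the tab at height, then down.

>>> apply_moves:
  moves:
    - [0.2,-0.15,0,0,0,0]
    - [0.4,-0.3,0,0,0,0]
    - [0.53,-0.39,0,0,0,0]
    - [0.53,-0.39,0.05,0,0,0]
    - [0.53,-0.39,0.15,0,0,0]
    - [0.53,-0.39,0.25,0,0,0]
    - [0.53,-0.39,0.33,0,0,0]
    - [0.53,-0.39,0.35,0,0,0]
    - [0.53,-0.39,0.35,0,0,0]

```text
time_s: 5.92
tcp_pos: [0.5614, 0.0846, 0.1876]
eef_rot: [179.9, -0.2, -82.5]
contact_force: [-0.5, -0.2, 0.4]
gripper_width: 0.0004
```

Run:
```python
from h import *
yaw=np.degrees(np.load('pose.npy')[2])
plan(dw(.028,.033,.187),[180,0,yaw-90])
for n in('scene','side'):
    im,d=imaging.capture(n); cv2.imwrite(f'pics/{n}4.png',im)
    crop(im,*((290,80,140,150) if n=='scene' else (170,110,140,150)),4,f'pics/{n}4c.png')
a=cv2.imread('pics/scene4c.png');b=cv2.imread('pics/side4c.png');cv2.imwrite('pics/both4.png',cv2.resize(np.hstack([a,b]),(800,428)))
```

```text
t 5.925 tcp [0.5614 0.0846 0.1876] disp [ 0.0279 -0.0397  0.1876] F [-0.5 -0.2  0.4] -> shift [-0.3637 -0.0029  0.0019] turn [ 0.0015 -0.0019  0.0041]
```

View pics/both4.png

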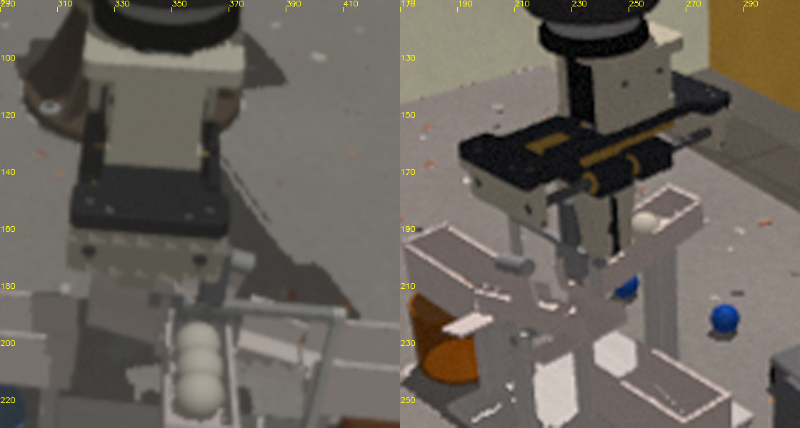

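The fingers are on the -y side of the tab, above the lane walls. Next I push +y (tool -x), slowing towards the end.

>>> apply_moves:
  moves:
    - [-0.06,0,0,0,0,0]
    - [-0.11,0,0,0,0,0]
    - [-0.16,0,0,0,0,0]
    - [-0.21,0,0,0,0,0]
    - [-0.26,0,0,0,0,0]
    - [-0.3,0,0,0,0,0]
    - [-0.32,0,0,0,0,0]
    - [-0.33,0,0,0,0,0]
    - [-0.33,0,0,0,0,0]

```text
time_s: 7.15
tcp_pos: [0.553, 0.1502, 0.188]
eef_rot: [179.9, -0.1, -82.5]
contact_force: [-0.6, -1.2, 1.5]
gripper_width: 0.0007
```

Run:
```python
from h import *
yaw=np.degrees(np.load('pose.npy')[2])
plan(dw(.028,.035,.187),[180,0,yaw-90])
for n in('scene','side'):
    im,d=imaging.capture(n); cv2.imwrite(f'pics/{n}5.png',im)
    crop(im,*((320,130,140,150) if n=='scene' else (150,140,140,150)),4,f'pics/{n}5c.png')
a=cv2.imread('pics/scene5c.png');b=cv2.imread('pics/side5c.png');cv2.imwrite('pics/both5.png',cv2.resize(np.hstack([a,b]),(800,428)))
```

```text
t 7.15 tcp [0.553  0.1502 0.188 ] disp [0.0277 0.0264 0.188 ] F [-0.6 -1.2  1.5] -> shift [-0.0432 -0.0017  0.0048] turn [ 0.0009 -0.0015  0.004 ]
```

View pics/both5.png

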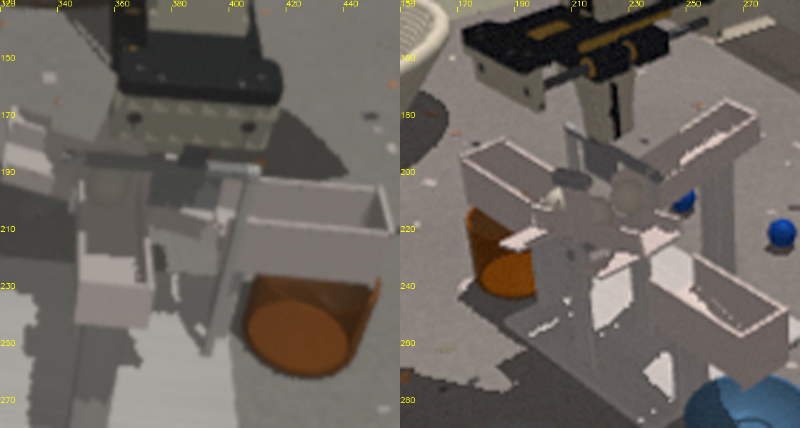

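The shutter has opened and the balls are rolling to the jar side. I'll press the last millimetres to the stop.

>>> apply_moves:
  moves:
    - [-0.01,0,0,0,0,0]
    - [-0.02,0,0,0,0,0]
    - [-0.025,0,0,0,0,0]
    - [-0.025,0,0,0,0,0]

```text
time_s: 7.75
tcp_pos: [0.5527, 0.1511, 0.1881]
eef_rot: [179.8, -0.5, -82.6]
contact_force: [4.6, -15.9, 0.7]
gripper_width: 0.0003
```

At the stop (16 N). I back off and lift away.

>>> apply_moves:
  moves:
    - [0.06,0,0,0,0,0]
    - [0.1,0,0,0,0,0]
    - [0.1,0,-0.1,0,0,0]
    - [0.1,0,-0.3,0,0,0]
    - [0.1,0,-0.5,0,0,0]
    - [0.1,0,-0.6,0,0,0]
    - [0.1,0,-0.6,0,0,0]
    - [0.1,0,-0.6,0,0,0]

```text
time_s: 8.75
tcp_pos: [0.555, 0.1323, 0.3075]
eef_rot: [179.8, -0.4, -82.6]
contact_force: [0.3, 0.2, -0.3]
gripper_width: 0.0005
```

Run:
```python
from h import *
yaw=np.degrees(np.load('pose.npy')[2])
plan(dw(.028,.035,.187),[180,0,yaw-90])
for n in('scene','side'):
    im,d=imaging.capture(n); cv2.imwrite(f'pics/{n}6.png',im)
    crop(im,*((320,130,140,150) if n=='scene' else (150,140,140,150)),4,f'pics/{n}6c.png')
a=cv2.imread('pics/scene6c.png');b=cv2.imread('pics/side6c.png');cv2.imwrite('pics/both6.png',cv2.resize(np.hstack([a,b]),(800,428)))
```

```text
t 8.75 tcp [0.555  0.1323 0.3075] disp [0.0275 0.0084 0.3075] F [ 0.3  0.2 -0.3] -> shift [-0.1377 -0.0052  0.6013] turn [ 0.0024 -0.0049  0.0031]
```

View pics/both6.png

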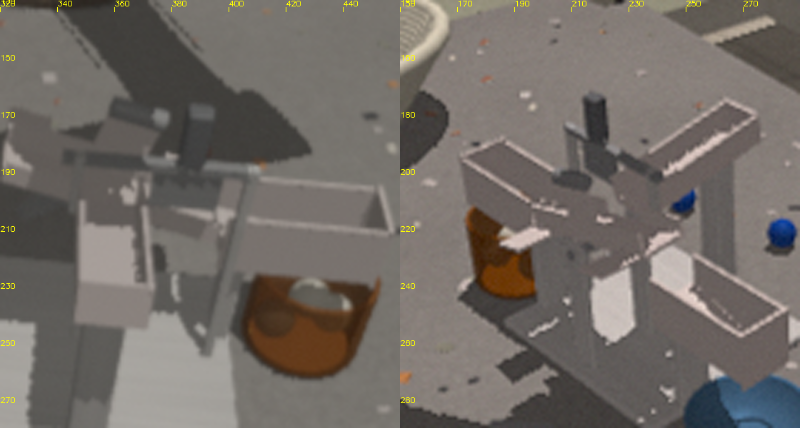

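Run:
```python
from h import *
S,D=imaging.capture('scene'); crop(S,390,200,80,70,9,'pics/jar7.png')
I,d=imaging.capture('side')
for u,v in((218,178),(190,222)): print('side',u,v,wd(world('side',u,v,d[v,u])).round(3))
for u,v in((388,175),(426,232),(420,232),(435,232)): print(u,v,wd(world('scene',u,v,D[v,u])).round(3))
im,_=imaging.capture('side');cv2.imwrite('pics/side7.png',im)
a=cv2.imread('pics/side0.png').astype(int);print('diff px holder/clipper/dish',[(abs(im[y:y+h,x:x+w]-a[y:y+h,x:x+w]).max(2)>40).sum() for x,y,w,h in((298,225,45,60),(175,285,35,15),(248,270,48,35))])
print(status.get_state()['contact_force'])
```

```text
side 218 178 [0.024 0.038 0.208]
side 190 222 [-0.041  0.074  0.104]
388 175 [0.035 0.043 0.204]
426 232 [0.004 0.142 0.052]
420 232 [-0.032  0.142  0.016]
435 232 [-0.    0.16  0.05]
diff px holder/clipper/dish [np.int64(0), np.int64(328), np.int64(0)]
[-0.1228459  -0.18002737  0.17521288]
```

View pics/jar7.png

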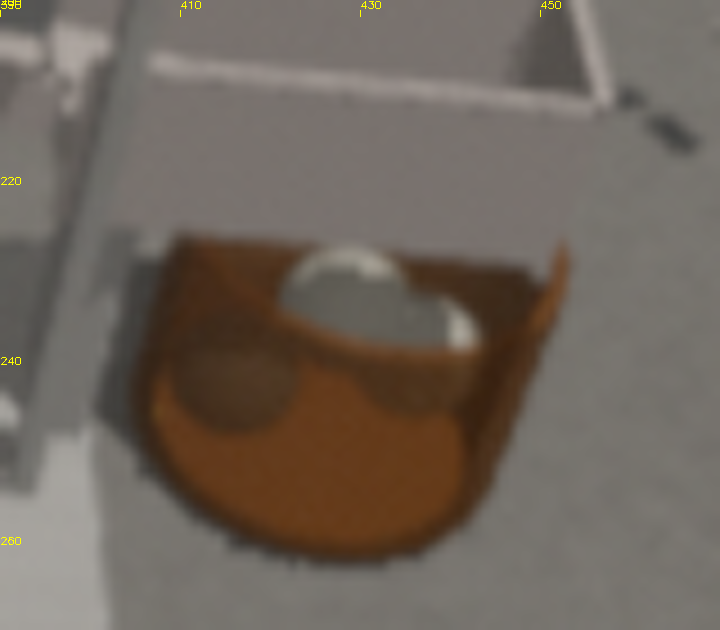

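View pics/side7.png

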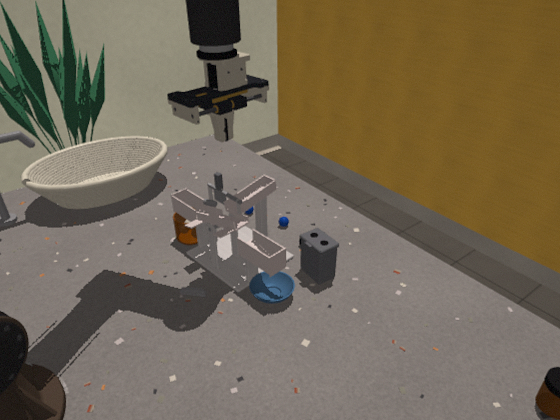

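>>> apply_moves:
  moves:
    - [0,0,0,0,0,0]
    - [0,0,0,0,0,0]
    - [0,0,0,0,0,0]
    - [0,0,0,0,0,0]

```text
time_s: 9.5
tcp_pos: [0.5552, 0.1322, 0.3076]
eef_rot: [179.8, -0.5, -82.6]
contact_force: [0.6, 0.7, -0.9]
gripper_width: 0.0005
```

Run:
```python
from h import *
I,_=imaging.capture('side'); S,D=imaging.capture('scene')
a=cv2.imread('pics/side0.png')[275:310,165:225]; b=cv2.convertScaleAbs(I[275:310,165:225],alpha=2)
cv2.imwrite('pics/c8.png',cv2.resize(np.vstack([a,b]),None,fx=6,fy=6))
crop(S,390,200,80,70,9,'pics/jar8.png')
x=cv2.imread('pics/jar7.png').astype(int);y=cv2.imread('pics/jar8.png').astype(int);print((abs(x-y).max(2)>25).sum())
```

```text
0
```

View pics/c8.png

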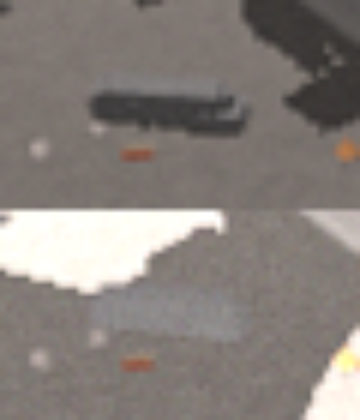

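The clipper hasn't moved, it only lies in the arm's shadow now. The picture of the jar is unchanged 0.75 s later, so the balls are still. I'm handing in.

```bash
python3 -c "
from plant import r
print(r.close_job())"
```

```text
the job is handed in; nothing more can be done
None
```

I rocked the gate to the jar's side, pushed the shutter open, and all three balls rolled into the jar. I handed the job in at about 9.6 s of the 42 s allowed, with no verdict reported back.

- **Gate:** I pressed the raised jar-side pad with the shut fingertips. The pads then measured about 107 mm and 142 mm high, so the gate is on its jar-side stop. It still measured that way after the shutter push.
- **Shutter:** I pushed the tab until it hit its stop with about 16 N. It measured about 40 mm of travel in +y.
- **Balls:** The jar picture shows three, two at the rim opening and one seen through the glass. The picture did not change over 0.75 s, so they are lying still.
- **Hand:** It ended about 0.31 m up with no contact force.
- **Other objects:** Holder and dish showed no change in the images. The clipper area failed the simple image comparison, but a close crop shows it in its old place, now in the arm's shadow. I compared the jar with its start position only by eye.

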